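# Find the loose clamp bolt and hold its cap open

### The arm

A 7-joint arm with a two-finger parallel gripper is mounted at the origin on the work surface. World frame = base frame: x ahead of the robot, y to its left, z up, the work surface at z = 0. Lengths are in m, angles in rad, forces in N, time in s.
With the tool pointing down it reaches from about 0.4 to 0.9 m from the base axis. Payload 5.5 kg.
Tool frame: the origin (TCP) lies midway between the tips of the shut fingers; the grasp point (between the pads) lies 19 mm behind it; z points along the fingers, y is the line along which they close (so a half turn about z gives the same grasp; the last joint's range is limited). The gripper opens to 85 mm and grips with 20 to 120 N. Pads are 22 mm wide; open, the fingers measure 114 mm over their backs; the gripper's body (76 mm by 85 mm) begins 54 mm behind the grasp point. The pads swing forward as they close: fully open they stand 13 mm farther back than shut.
Start: joints at [-0.981, 0.501, -0.427, 1.55, 0.221, 1.138, -0.21], TCP at [0.209, 0.616, 0.231] pointing down, gripper open.
Joint ranges: [-2.88, 2.88], [-0.31, 2.03], [-1.54, 1.56], [0.2, 2.42], [-1.41, 4.55], [0.19, 2.02], [-2.57, 2.57]. Speed limits (rad/s): [2.57, 2.57, 3.14, 3.14, 3.14, 3.14, 3.14].

### API

Orientations are given as [roll, pitch, yaw] about the fixed x, y, z axes, in that order (R = Rz(yaw) Ry(pitch) Rx(roll)).
In Python, from workcell import env gives the robot as it stands.
- The arm moves only by the tool move_arm, never from a script. Its argument "motion" is a list of rows, each an object with "xyz": the shift along the tool's x, y, z in mm, a list of three; "rotation": the turn, a rotation vector about the tool's x, y, z in degrees, a list of three. A call has 1 to 12 rows; each row shifts and turns the commanded pose from where the row before left it, along the tool's axes as they then stand; what a row does not reach is not made up. A row lasts 1/8 s, in which the tool goes at most 62.5 mm and 10.7 degrees, less where a joint would pass 70% of its speed; a pose out of reach is approached as far as the arm can. A call with a gripper value outside its range is refused whole. "jaw" is the opening, from -1 (shut) to 1 (fully open), so that 0 is half open, set as the call begins (left out, the last holds). The fingers move at their own pace and stop on an object; "squeeze" is the grip in N (left out, the last holds). Time passes only in rows, so rows that do not move let the fingers close. It gives the time, the measured TCP pose, the force, the opening and the grip force at its end, in the units of the state.
- env.get_state(): the state, without advancing time (a new reading comes with each control period).
- env.read_camera(name): name is "side" or "top"; returns a dict with "img" (480x640x3 uint8, red, green, blue), "vertical_fov" (degrees; the focal length in pixels is half the picture's height over the tangent of half this angle, whatever the lens; pixels are square), "cx", "cy" (the principal point, pixels), "world_from_camera" (4x4, takes a point from camera to world coordinates). Camera axes: x right, y up, looking along -z (the intrinsics and any distortion apply to the point x, -y, -z); pixel columns grow to the right and rows downward; lengths in m; the calibration is good to about 2 mm. A picture is of the moment at which its call begins. There is no depth.
- env.sign_off(): hands the job in; it is judged then, once.
The state is a dict: "time_s": time; "joint_pos": joint angles; "qd": joint speeds; "joint_efforts": joint torques, N m; "position": TCP position; "eef_rot": TCP orientation; "wrist_force": force on the tool from outside, world axes, zero at the start; "wrist_torque": the same for the moment, N m; "finger_gap": opening from 0.0 (shut) to 1.0 (fully open); "finger_force": force on a finger pad.
Only numpy, scipy, OpenCV 4.12 (cv2) and the standard library are available. Lean on these libraries where they do the work, as an engineer would, in place of code of your own. Each camera call takes 0.05 s, during which the arm holds its last target. There are 200 camera calls.

### The job

One of the three bolts on the screen-printing clamp bar is loose: tap each bolt from above with the fingers, pushing until it stops to feel whether it sinks, one after the other from the robot's left to its right. Then lift the hinged cap right behind the bolt that sank, by its tab, to about 45 degrees and finish while still holding it open there with the fingers, so that a workmate can get at the lock nut. Keep the other two caps shut and leave everything else lying on and around the bar where it is.

Things in the scene. Friction and masses are not known exactly. Their poses are not given: they have to be found in the camera images.
- clamp_bar: grey steel bar fixed to the table, 120 (x) by 340 (y) by 40 mm high, a wooden print frame 40 mm high fixed to its far side. Origin: centre of its underside; x points from the bolts to the frame, roughly away from the robot, y to the robot's left along the row of bolts, z up. Three equal stations 95 mm apart along y: a bolt 30 mm before the bar's middle, near the robot, and its hinged cap right behind.
- bolt_left_top (a point): centre of the flat top of the left bolt, moves with it: steel hex head 24 mm across corners and 10 mm high on a 32 mm flange, its top 62 mm above the table before it is tapped. All three bolts look alike.
- bolt_left (a joint): how far the left bolt has sunk, m; 0 at the start. About 2.5 N straight down overcomes its friction. A tight bolt stops within 1.5 mm; the one loose bolt (any of the three, not visible beforehand) sinks up to 8 mm and stays down.
- bolt_middle_top (a point): centre of the flat top of the middle bolt, moves with it: steel hex head 24 mm across corners and 10 mm high on a 32 mm flange, its top 62 mm above the table before it is tapped. All three bolts look alike.
- bolt_middle (a joint): how far the middle bolt has sunk, m; 0 at the start. About 2.5 N straight down overcomes its friction. A tight bolt stops within 1.5 mm; the one loose bolt (any of the three, not visible beforehand) sinks up to 8 mm and stays down.
- bolt_right_top (a point): centre of the flat top of the right bolt, moves with it: steel hex head 24 mm across corners and 10 mm high on a 32 mm flange, its top 62 mm above the table before it is tapped. All three bolts look alike.
- bolt_right (a joint): how far the right bolt has sunk, m; 0 at the start. About 2.5 N straight down overcomes its friction. A tight bolt stops within 1.5 mm; the one loose bolt (any of the three, not visible beforehand) sinks up to 8 mm and stays down.
- cap_left (a joint): opening of the left cap, rad: 0 shut, stop at 1.2. Aluminium cap over the lock nut, 52 (x) by 44 mm (y), top 56 mm above the table when shut. Hinged along the bar's y at the edge nearest the bolt: its far edge rises and its tab leans to the robot. A light spring (0.05 to 0.11 N m) and its weight (about 0.1 kg) shut it when let go.
- tab_left (a point): point inside the upright steel tab on the left cap, where to pinch it; moves with the cap. Tab: 10 mm thick along the bar's y, 20 mm wide in x, 34 mm high, top 90 mm above the table when shut. The point is 26 mm above the cap's top, 8 mm below the tab's upper end, 34 mm beyond the hinge line. Over 40 mm free on both sides.
- hinge_left (a point): point on the hinge line of the left cap, 40 mm above the table (level with the bar's top), midway along the cap's width; fixed to the bar
- cap_middle (a joint): opening of the middle cap, rad: 0 shut, stop at 1.2. Aluminium cap over the lock nut, 52 (x) by 44 mm (y), top 56 mm above the table when shut. Hinged along the bar's y at the edge nearest the bolt: its far edge rises and its tab leans to the robot. A light spring (0.05 to 0.11 N m) and its weight (about 0.1 kg) shut it when let go.
- tab_middle (a point): point inside the upright steel tab on the middle cap, where to pinch it; moves with the cap. Tab: 10 mm thick along the bar's y, 20 mm wide in x, 34 mm high, top 90 mm above the table when shut. The point is 26 mm above the cap's top, 8 mm below the tab's upper end, 34 mm beyond the hinge line. Over 40 mm free on both sides.
- hinge_middle (a point): point on the hinge line of the middle cap, 40 mm above the table (level with the bar's top), midway along the cap's width; fixed to the bar
- cap_right (a joint): opening of the right cap, rad: 0 shut, stop at 1.2. Aluminium cap over the lock nut, 52 (x) by 44 mm (y), top 56 mm above the table when shut. Hinged along the bar's y at the edge nearest the bolt: its far edge rises and its tab leans to the robot. A light spring (0.05 to 0.11 N m) and its weight (about 0.1 kg) shut it when let go.
- tab_right (a point): point inside the upright steel tab on the right cap, where to pinch it; moves with the cap. Tab: 10 mm thick along the bar's y, 20 mm wide in x, 34 mm high, top 90 mm above the table when shut. The point is 26 mm above the cap's top, 8 mm below the tab's upper end, 34 mm beyond the hinge line. Over 40 mm free on both sides.
- hinge_right (a point): point on the hinge line of the right cap, 40 mm above the table (level with the bar's top), midway along the cap's width; fixed to the bar
- spare_nut: bystander to leave alone: a brass spare nut (ring), 22 mm across, 8 mm high, lying on the bar between the left and middle bolts; origin at its underside
- squeegee: bystander to leave alone: a wooden squeegee lying flat on the table left of the bar, 240 x 90 mm, 24 mm high; origin at its underside
- ink_knife: bystander to leave alone: an ink knife (spatula), 220 mm long, lying flat on the table between the robot and the bar; origin at its underside
- tape_roll: bystander to leave alone: a roll of tape lying flat on the table before the bar's right end, 90 mm across, 24 mm high; origin at its underside
- ink_tin: bystander to leave alone: an ink tin right of the bar, 70 mm across, 85 mm high; origin at its underside
- pin_cup: bystander to leave alone: a white cup on the table before the bar's left end, 70 mm across, 60 mm high; origin at its underside

How it is judged:
By the outcome, as a careful person would: the job done as asked, in the order asked, and still so for the second after the job is handed in, while the arm keeps its last pose, push and grip.
It also fails if it takes over 48 s, if anything falls off the work surface, if the arm or the gripper's body presses on something with over 40 N, if the wrist force passes 120 N, or if a joint passes its speed limit or range.

## Working session

There is one attempt and no reset: what is moved stays moved. The work goes in short steps, Python scripts to look and compute and a tool call to move; the robot and the scene stay as the last step left them, time stands still between calls to the robot, and variables do not carry over. Pictures are saved under pics/ and viewed, at most 10 in all, crops included, and the job is handed in when it is done.

Besides the shell and the picture viewer there is one more tool, called after ">>>" in YAML: its name, and indented under it one key for each argument. move_arm: Moves the arm, as the interface text tells. Its arguments: {"type":"object","properties":{"motion":{"type":"array","items":{"type":"object","properties":{"xyz":{"type":"array","items":{"type":"number"}},"rotation":{"type":"array","items":{"type":"number"}}}}},"jaw":{"type":"number"},"squeeze":{"type":"number"}},"required":["motion"]}

```bash
ls; mkdir -p pics
python3 - <<'E'
from workcell import env
import cv2,numpy as np
s=env.get_state();print({k:np.round(v,3).tolist() for k,v in s.items()})
for n in("side","top"):
    c=env.read_camera(n);cv2.imwrite(f"pics/{n}0.png",c["img"][:,:,::-1])
    print({k:(np.round(v,4).tolist() if k!="img" else 0) for k,v in c.items() if not isinstance(v,str)})
E
```

```text
pics
{'time_s': 0.0, 'joint_pos': [-0.981, 0.502, -0.427, 1.551, 0.221, 1.138, -0.21], 'qd': [-0.0, -0.001, 0.002, 0.0, 0.001, 0.001, 0.0], 'joint_efforts': [0.001, -56.953, -5.816, -28.094, 0.011, 0.012, 0.0], 'position': [0.209, 0.615, 0.23], 'eef_rot': [-3.14, -0.0, 2.815], 'wrist_force': [-0.87, 0.439, -0.264], 'wrist_torque': [-0.029, 0.022, -0.021], 'finger_force': 0.0, 'finger_gap': 0.999}
{'img': 0, 'vertical_fov': 46.3523, 'cx': 325.6911, 'cy': 231.7571, 'world_from_camera': [[-0.9936, 0.0588, -0.0966, 0.4321], [-0.1118, -0.6364, 0.7632, 0.8591], [-0.0166, 0.7691, 0.6389, 0.7598], [0.0, 0.0, 0.0, 1.0]]}
{'img': 0, 'vertical_fov': 45.053, 'cx': 327.3445, 'cy': 236.3156, 'world_from_camera': [[-0.0186, 0.9864, -0.1635, 0.358], [-0.9994, -0.023, -0.0255, 0.0273], [-0.0289, 0.1629, 0.9862, 1.0435], [0.0, 0.0, 0.0, 1.0]]}
```

View pics/top0.png

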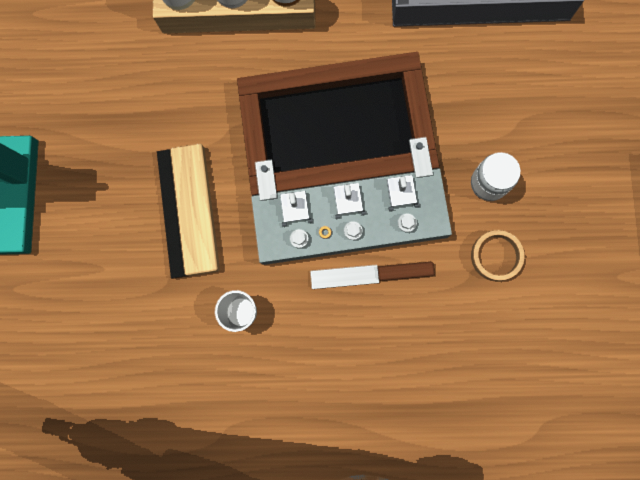

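View pics/side0.png

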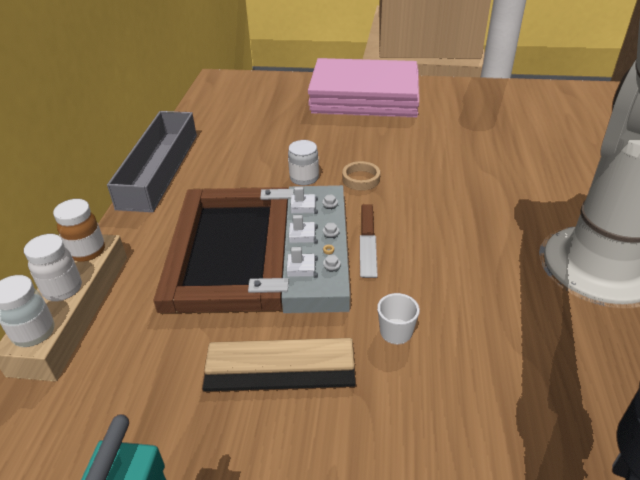

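The top view shows the bolts at about (299,238), (353,230) and (407,222), with the cap tabs near (293,200), (347,190) and (402,183). The side view shows the bolts at about (331,263), (331,230) and (330,201), where the left one is lowest in the picture. I'll segment both views and triangulate.

```bash
cat > h.py <<'E'
from workcell import env
import cv2,numpy as np
def cam(n):
    c=env.read_camera(n);c["f"]=240/np.tan(np.radians(c["vertical_fov"])/2);return c
def ray(c,p):
    T=np.array(c["world_from_camera"]);d=np.array([(p[0]-c["cx"])/c["f"],-(p[1]-c["cy"])/c["f"],-1])
    d=T[:3,:3]@d;return T[:3,3],d/np.linalg.norm(d)
def plane(c,p,z):
    o,d=ray(c,p);return o+d*(z-o[2])/d[2]
def tri(c1,p1,c2,p2):
    (a,u),(b,v)=ray(c1,p1),ray(c2,p2)
    s,t=np.linalg.lstsq(np.c_[u,-v],b-a,rcond=None)[0]
    P,Q=a+s*u,b+t*v;return (P+Q)/2,np.linalg.norm(P-Q)
E
python3 - <<'E'
from h import *
for n,(x0,y0,x1,y1) in dict(top=(240,160,460,270),side=(270,180,360,310)).items():
    c=cam(n);print([k for k in c]);g=c["img"]
    m=(g.min(2)>175).astype(np.uint8);m[:y0]=0;m[y1:]=0;m[:,:x0]=0;m[:,x1:]=0
    k,l,st,ce=cv2.connectedComponentsWithStats(m)
    for i in range(1,k):
        if st[i,4]>15: print(n,st[i],ce[i].round(1))
t=cv2.imread("pics/top0.png")[160:265,250:450];s=cv2.imread("pics/side0.png")[180:310,260:360]
cv2.imwrite("pics/tc.png",cv2.resize(t,None,fx=4,fy=4,interpolation=cv2.INTER_CUBIC))
cv2.imwrite("pics/sc.png",cv2.resize(s,None,fx=4.5,fy=4.5,interpolation=cv2.INTER_CUBIC))
E
```

```text
['img', 'vertical_fov', 'cx', 'cy', 'world_from_camera', 'f']
top [256 160  20  40 570] [265.6 180.7]
top [413 160  20  17 272] [422.4 167.5]
top [388 175  29  31 610] [401.2 190.4]
top [334 182  29  32 619] [347.2 198.1]
top [280 190  29  32 610] [293.3 206.2]
top [398 213  18  19 223] [406.1 221.3]
top [344 221  18  19 232] [351.8 229.2]
top [290 229  18  19 230] [297.7 237.3]
top [329 265  48   5 133] [358.9 267.8]
['img', 'vertical_fov', 'cx', 'cy', 'world_from_camera', 'f']
side [295 187   8   3  17] [298.2 187.8]
side [270 189  45  19 398] [295. 198.]
side [325 195  10   5  40] [329.3 197.1]
side [293 215   9   3  23] [297.  216.1]
side [289 222  26  16 278] [302.1 230.5]
side [326 223  10   6  50] [330.3 225.6]
side [292 247   9   4  32] [295.8 248.5]
side [287 254  27  17 342] [301.2 263.3]
side [326 255  12   7  62] [331.4 258.2]
side [270 279  18  11 183] [277.9 284.1]
```

View pics/tc.png

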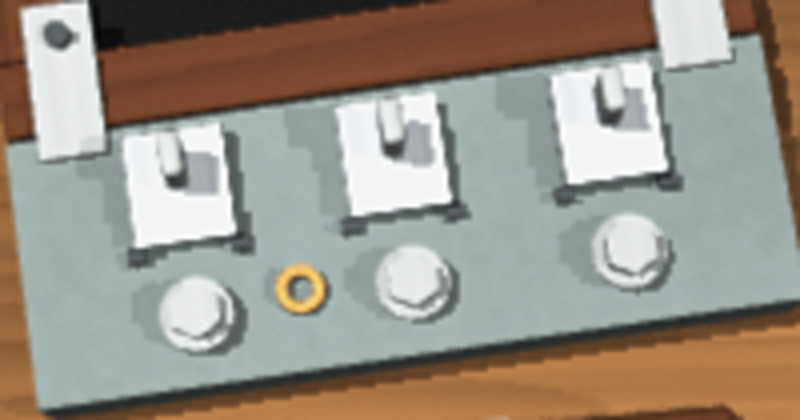

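View pics/sc.png

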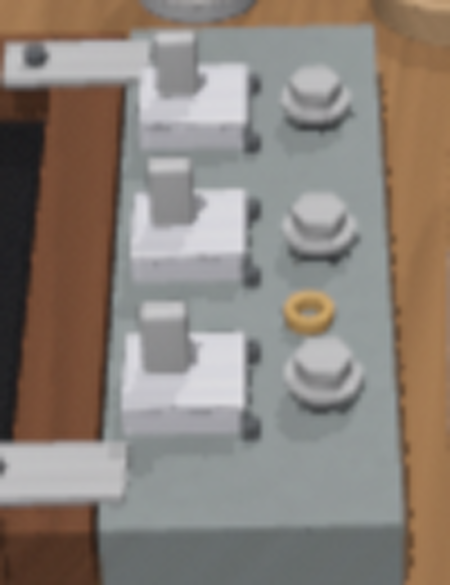

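Run:
```python
from h import *
T=cam("top");S=cam("side")
B=dict(L=((298.6,236.6),(331.6,258.4)),M=((352.6,229.1),(330.6,226)),R=((406.9,221.1),(329.5,197.3)))
c=lambda u,v:((u+.5)/4-.5+250,(v+.5)/4-.5+160)
d=lambda u,v:((u+.5)/4.5-.5+260,(v+.5)/4.5-.5+180)
G=dict(L=(c(171,153),d(162,308)),M=(c(390,121),d(169,163)),R=(c(610,88),d(175,37)))
np.set_printoptions(precision=4,suppress=True)
P=[]
for nm,D,z in(("bolt",B,.062),("tab",G,.09)):
    for k in D: p,e=tri(T,D[k][0],S,D[k][1]);print(nm,k,p,e,"planes",plane(T,D[k][0],z)[:2],plane(S,D[k][1],z)[:2]);P.append(p)
P=np.array(P);v=P[0]-P[2];print(np.linalg.norm(v),"yaw",np.degrees(np.arctan2(-v[0],v[1])))
v=P[3]-P[5];print(np.linalg.norm(v),np.degrees(np.arctan2(-v[0],v[1])),P[3:]-P[:3])
# bar corners from the top crop, z=0.04
for u,v in((8,145),(760,35),(800,298),(42,410)): print(plane(T,c(u,v),.04))
```

```text
bolt L [0.5196 0.102  0.0634] 0.0031076264518121377 planes [0.5214 0.1021] [0.5182 0.1008]
bolt M [0.5308 0.009  0.0639] 0.00223066405130002 planes [0.5323 0.0089] [0.5299 0.0069]
bolt R [ 0.5427 -0.0844  0.0648] 0.0016111893275201304 planes [ 0.544  -0.0848] [ 0.5423 -0.088 ]
tab L [0.5829 0.1098 0.0901] 0.0009260723872322541 planes [0.5834 0.1098] [0.5824 0.1098]
tab M [0.5942 0.0169 0.0909] 0.0009841533676050703 planes [0.5949 0.0169] [0.5939 0.016 ]
tab R [ 0.6058 -0.0762  0.0908] 0.0014888329440781274 planes [ 0.6068 -0.0763] [ 0.6053 -0.0771]
0.18790665255295713 yaw 7.071501147105703
0.18744207899208742 7.034756178230318 [[0.0633 0.0078 0.0267]
 [0.0634 0.008  0.027 ]
 [0.0631 0.0082 0.0261]]
[0.6007 0.187  0.04  ]
[ 0.6424 -0.1493  0.04  ]
[ 0.5232 -0.1608  0.04  ]
[0.4813 0.1718 0.04  ]
```

Bolt spacing comes out at 94 mm (95 mm given), heights are within 3 mm, and each tab is 64 mm beyond its bolt, so the measurements hold. The bar's yaw is about 7.05°. Next I'll turn the tool, shut the fingers and move above the left bolt.

>>> move_arm:
  motion:
    - {"xyz": [0,0,0],"rotation": [0,0,-8.6]}
    - {"xyz": [0,0,0],"rotation": [0,0,-8.6]}
    - {"xyz": [0,0,0],"rotation": [0,0,-8.5]}
    - {"xyz": [-20,-45,0]}
    - {"xyz": [-20,-45,0]}
    - {"xyz": [-20,-45,0]}
    - {"xyz": [-20,-45,0]}
    - {"xyz": [-20,-45,0]}
    - {"xyz": [-20,-45,0]}
  jaw: -1
  squeeze: 30

```text
schema error: expected keys xyz, rotation
```

>>> move_arm:
  motion:
    - {"xyz": [-20,-45,0]}
    - {"xyz": [-20,-45,0]}
    - {"xyz": [-20,-45,0]}
    - {"xyz": [-20,-45,0]}
    - {"xyz": [-20,-45,0]}
    - {"xyz": [-20,-40,0]}
    - {"xyz": [0,0,0]}
    - {"xyz": [0,0,0]}

```text
schema error: expected keys xyz, rotation
```

>>> move_arm:
  motion:
    - {"xyz": [0,0,0],"rotation": [0,0,-8.6]}
    - {"xyz": [0,0,0],"rotation": [0,0,-8.6]}
    - {"xyz": [0,0,0],"rotation": [0,0,-8.5]}
    - {"xyz": [-20,-45,0],"rotation": [0,0,0]}
    - {"xyz": [-20,-45,0],"rotation": [0,0,0]}
    - {"xyz": [-20,-45,0],"rotation": [0,0,0]}
    - {"xyz": [-20,-45,0],"rotation": [0,0,0]}
    - {"xyz": [-20,-45,0],"rotation": [0,0,0]}
    - {"xyz": [-20,-45,0],"rotation": [0,0,0]}
  jaw: -1
  squeeze: 30

```text
time_s: 1.42
position: [0.3613, 0.3607, 0.2315]
eef_rot: [3.141, 0.0, -3.02]
wrist_force: [0.5, 0.2, 0.2]
finger_gap: -0.0
finger_force: 0.0
```

>>> move_arm:
  motion:
    - {"xyz": [-20,-45,0],"rotation": [0,0,0]}
    - {"xyz": [-20,-45,0],"rotation": [0,0,0]}
    - {"xyz": [-20,-45,0],"rotation": [0,0,0]}
    - {"xyz": [-20,-45,0],"rotation": [0,0,0]}
    - {"xyz": [-20,-45,0],"rotation": [0,0,0]}
    - {"xyz": [-20,-40,0],"rotation": [0,0,0]}
    - {"xyz": [0,0,0],"rotation": [0,0,0]}
    - {"xyz": [0,0,0],"rotation": [0,0,0]}

```text
time_s: 2.42
position: [0.5115, 0.1143, 0.2312]
eef_rot: [3.141, -0.0, -3.02]
wrist_force: [-0.8, 0.7, 0.0]
finger_gap: 0.001
finger_force: 0.0
```

>>> move_arm:
  motion:
    - {"xyz": [-3.3,-6.4,50],"rotation": [0,0,0]}
    - {"xyz": [-3.3,-6.3,50],"rotation": [0,0,0]}
    - {"xyz": [0,0,40],"rotation": [0,0,0]}
    - {"xyz": [0,0,0],"rotation": [0,0,0]}
    - {"xyz": [0,0,0],"rotation": [0,0,0]}

```text
time_s: 3.05
position: [0.5205, 0.1034, 0.0927]
eef_rot: [3.141, 0.002, -3.018]
wrist_force: [0.1, -0.7, -0.3]
finger_gap: 0.001
finger_force: 0.0
```

Run:
```python
from h import *
s=env.get_state();print(s["position"],s["wrist_force"],s["joint_pos"])
t=cam("top")["img"][160:265,250:450];u=cam("side")["img"][150:310,260:360]
a=cv2.resize(t,(400,210),interpolation=2);b=cv2.resize(u,(375,600),interpolation=2)
o=np.zeros((600,800,3),np.uint8);o[:210,:400]=a;o[:,410:785]=b
cv2.imwrite("pics/near1.png",o[:,:,::-1])
```

```text
[0.52053867 0.10342986 0.09269041] [ 0.06352332 -0.6802399  -0.31162113] [-0.03332428  0.45656724 -0.26097272  1.96449958  0.16893108  0.73943492
  1.30070055]
```

View pics/near1.png

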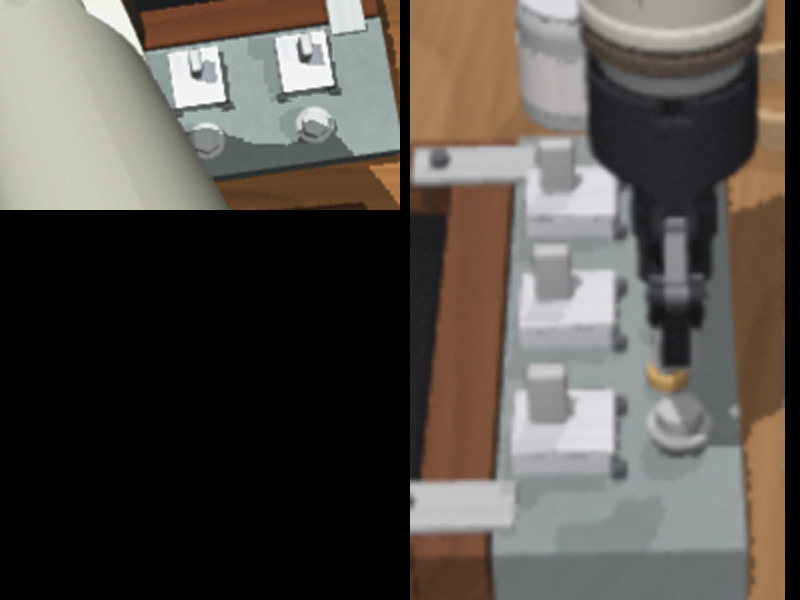

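The fingertips sit in line above the left bolt: tip at (676,365), bolt top at (678,408), a gap of about 30 mm. I'll descend slowly.

>>> move_arm:
  motion:
    - {"xyz": [0,0,13],"rotation": [0,0,0]}
    - {"xyz": [0,0,10],"rotation": [0,0,0]}
    - {"xyz": [0,0,3],"rotation": [0,0,0]}
    - {"xyz": [0,0,2],"rotation": [0,0,0]}
    - {"xyz": [0,0,1],"rotation": [0,0,0]}
    - {"xyz": [0,0,1],"rotation": [0,0,0]}
    - {"xyz": [0,0,0],"rotation": [0,0,0]}
    - {"xyz": [0,0,0],"rotation": [0,0,0]}

```text
time_s: 4.15
position: [0.52, 0.102, 0.0614]
eef_rot: [3.142, 0.0, -3.02]
wrist_force: [0.4, 0.4, 2.1]
finger_gap: -0.0
finger_force: 0.7
```

>>> move_arm:
  motion:
    - {"xyz": [0,0,1],"rotation": [0,0,0]}
    - {"xyz": [0,0,1],"rotation": [0,0,0]}
    - {"xyz": [0,0,0],"rotation": [0,0,0]}
    - {"xyz": [0,0,0],"rotation": [0,0,0]}

```text
time_s: 4.65
position: [0.52, 0.1019, 0.0592]
eef_rot: [3.142, 0.0, -3.02]
wrist_force: [-0.6, -0.7, 1.4]
finger_gap: 0.001
finger_force: 0.6
```

>>> move_arm:
  motion:
    - {"xyz": [0,0,1],"rotation": [0,0,0]}
    - {"xyz": [0,0,1],"rotation": [0,0,0]}
    - {"xyz": [0,0,0],"rotation": [0,0,0]}
    - {"xyz": [0,0,0],"rotation": [0,0,0]}

```text
time_s: 5.15
position: [0.52, 0.102, 0.0572]
eef_rot: [3.142, 0.0, -3.02]
wrist_force: [-0.3, -1.1, 0.5]
finger_gap: -0.003
finger_force: 0.2
```

>>> move_arm:
  motion:
    - {"xyz": [0,0,1],"rotation": [0,0,0]}
    - {"xyz": [0,0,1],"rotation": [0,0,0]}
    - {"xyz": [0,0,0],"rotation": [0,0,0]}
    - {"xyz": [0,0,0],"rotation": [0,0,0]}

```text
time_s: 5.65
position: [0.52, 0.102, 0.0552]
eef_rot: [3.141, 0.0, -3.02]
wrist_force: [0.8, 0.6, -0.1]
finger_gap: -0.002
finger_force: 0.3
```

>>> move_arm:
  motion:
    - {"xyz": [0,0,1],"rotation": [0,0,0]}
    - {"xyz": [0,0,1],"rotation": [0,0,0]}
    - {"xyz": [0,0,0],"rotation": [0,0,0]}
    - {"xyz": [0,0,0],"rotation": [0,0,0]}

```text
time_s: 6.15
position: [0.52, 0.102, 0.0538]
eef_rot: [-3.141, 0.0, -3.02]
wrist_force: [-1.7, -0.0, 6.7]
finger_gap: -0.003
finger_force: 3.5
```

>>> move_arm:
  motion:
    - {"xyz": [0,0,1],"rotation": [0,0,0]}
    - {"xyz": [0,0,0],"rotation": [0,0,0]}
    - {"xyz": [0,0,0],"rotation": [0,0,0]}

```text
time_s: 6.52
position: [0.5201, 0.102, 0.0535]
eef_rot: [-3.141, 0.0, -3.02]
wrist_force: [-3.3, -1.2, 14.6]
finger_gap: -0.004
finger_force: 7.1
```

The left bolt sank about 8 mm and stopped, at 14.6 N. The middle one is next.

>>> move_arm:
  motion:
    - {"xyz": [0,0,-15],"rotation": [0,0,0]}
    - {"xyz": [0,0,-15],"rotation": [0,0,0]}
    - {"xyz": [0,-30,0],"rotation": [0,0,0]}
    - {"xyz": [0,-40,0],"rotation": [0,0,0]}
    - {"xyz": [0,-24,0],"rotation": [0,0,0]}
    - {"xyz": [0,0,10],"rotation": [0,0,0]}
    - {"xyz": [0,0,4],"rotation": [0,0,0]}
    - {"xyz": [0,0,2],"rotation": [0,0,0]}
    - {"xyz": [0,0,0],"rotation": [0,0,0]}
    - {"xyz": [0,0,0],"rotation": [0,0,0]}

```text
time_s: 7.78
position: [0.5314, 0.0093, 0.0664]
eef_rot: [3.141, 0.0, -3.019]
wrist_force: [-0.7, 0.0, 0.8]
finger_gap: 0.002
finger_force: 0.0
```

>>> move_arm:
  motion:
    - {"xyz": [0,0,2],"rotation": [0,0,0]}
    - {"xyz": [0,0,1],"rotation": [0,0,0]}
    - {"xyz": [0,0,1],"rotation": [0,0,0]}
    - {"xyz": [0,0,1],"rotation": [0,0,0]}
    - {"xyz": [0,0,0],"rotation": [0,0,0]}
    - {"xyz": [0,0,0],"rotation": [0,0,0]}

```text
time_s: 8.52
position: [0.5314, 0.0086, 0.0616]
eef_rot: [-3.142, 0.0, -3.02]
wrist_force: [-1.9, 1.0, 5.6]
finger_gap: 0.004
finger_force: 2.7
```

>>> move_arm:
  motion:
    - {"xyz": [0,0,1],"rotation": [0,0,0]}
    - {"xyz": [0,0,0],"rotation": [0,0,0]}
    - {"xyz": [0,0,0],"rotation": [0,0,0]}

```text
time_s: 8.9
position: [0.5314, 0.0086, 0.0614]
eef_rot: [-3.141, 0.0, -3.02]
wrist_force: [-4.1, -0.2, 13.8]
finger_gap: 0.001
finger_force: 6.9
```

>>> move_arm:
  motion:
    - {"xyz": [0,0,1],"rotation": [0,0,0]}
    - {"xyz": [0,0,0],"rotation": [0,0,0]}
    - {"xyz": [0,0,0],"rotation": [0,0,0]}

```text
time_s: 9.28
position: [0.5314, 0.0086, 0.0613]
eef_rot: [-3.141, 0.0, -3.02]
wrist_force: [-8.1, -0.2, 22.3]
finger_gap: 0.002
finger_force: 11.2
```

The middle bolt is tight: it stopped within 1.5 mm at 22 N. Now the right one.

>>> move_arm:
  motion:
    - {"xyz": [0,0,-12],"rotation": [0,0,0]}
    - {"xyz": [0,0,-13],"rotation": [0,0,0]}
    - {"xyz": [0,-30,0],"rotation": [0,0,0]}
    - {"xyz": [0,-40,0],"rotation": [0,0,0]}
    - {"xyz": [0,-24,0],"rotation": [0,0,0]}
    - {"xyz": [0,0,10],"rotation": [0,0,0]}
    - {"xyz": [0,0,6],"rotation": [0,0,0]}
    - {"xyz": [0,0,2],"rotation": [0,0,0]}
    - {"xyz": [0,0,0],"rotation": [0,0,0]}
    - {"xyz": [0,0,0],"rotation": [0,0,0]}

```text
time_s: 10.52
position: [0.543, -0.0841, 0.0664]
eef_rot: [3.142, 0.0, -3.019]
wrist_force: [-0.8, -0.2, -0.7]
finger_gap: 0.001
finger_force: 0.0
```

>>> move_arm:
  motion:
    - {"xyz": [0,0,2],"rotation": [0,0,0]}
    - {"xyz": [0,0,1],"rotation": [0,0,0]}
    - {"xyz": [0,0,1],"rotation": [0,0,0]}
    - {"xyz": [0,0,1],"rotation": [0,0,0]}
    - {"xyz": [0,0,0],"rotation": [0,0,0]}
    - {"xyz": [0,0,0],"rotation": [0,0,0]}

```text
time_s: 11.28
position: [0.5428, -0.0848, 0.0616]
eef_rot: [-3.141, 0.0, -3.02]
wrist_force: [-2.0, -0.5, 5.5]
finger_gap: -0.0
finger_force: 2.7
```

>>> move_arm:
  motion:
    - {"xyz": [0,0,1],"rotation": [0,0,0]}
    - {"xyz": [0,0,0],"rotation": [0,0,0]}
    - {"xyz": [0,0,0],"rotation": [0,0,0]}

```text
time_s: 11.65
position: [0.5428, -0.0847, 0.0615]
eef_rot: [-3.141, 0.0, -3.02]
wrist_force: [-4.8, 0.5, 13.9]
finger_gap: 0.003
finger_force: 6.7
```

The right bolt behaves the same as the middle one, so it's tight. The loose one is the left. I'll push the right one a little more, then retreat above the left tab with the jaw half open.

>>> move_arm:
  motion:
    - {"xyz": [0,0,1],"rotation": [0,0,0]}
    - {"xyz": [0,0,0],"rotation": [0,0,0]}
    - {"xyz": [0,0,-11],"rotation": [0,0,0]}
    - {"xyz": [0,0,-30],"rotation": [0,0,0]}
    - {"xyz": [0,0,-30],"rotation": [0,0,0]}
    - {"xyz": [0,30,0],"rotation": [0,0,0]}
    - {"xyz": [-20,40,0],"rotation": [0,0,0]}
    - {"xyz": [-20,40,0],"rotation": [0,0,0]}
    - {"xyz": [-24,40,0],"rotation": [0,0,0]}
    - {"xyz": [0,38,0],"rotation": [0,0,0]}
    - {"xyz": [0,0,0],"rotation": [0,0,0]}

```text
time_s: 13.02
position: [0.5827, 0.115, 0.1302]
eef_rot: [3.139, -0.0, -3.013]
wrist_force: [0.2, 0.3, -0.4]
finger_gap: -0.0
finger_force: 0.0
```

>>> move_arm:
  motion:
    - {"xyz": [0,0,0],"rotation": [0,0,0]}
    - {"xyz": [0,0,0],"rotation": [0,0,0]}
    - {"xyz": [0,0,0],"rotation": [0,0,0]}
  jaw: 0.1

```text
time_s: 13.4
position: [0.5837, 0.1082, 0.1303]
eef_rot: [-3.141, 0.0, -3.022]
wrist_force: [-1.1, 1.2, -0.5]
finger_gap: 0.547
finger_force: 0.0
```

Run:
```python
from h import *
s=env.get_state();print(s["position"],s["eef_rot"],s["joint_pos"],s["finger_gap"])
t=cam("top")["img"][130:265,240:450];u=cam("side")["img"][150:310,250:370]
a=cv2.resize(t,(400,257),interpolation=2);b=cv2.resize(u,(390,520),interpolation=2)
o=np.zeros((600,800,3),np.uint8);o[:257,:400]=a;o[:520,410:]=b
cv2.imwrite("pics/near2.png",o[:,:,::-1])
```

```text
[0.58368816 0.10823896 0.13028781] [-3.14112719e+00  5.22318936e-05 -3.02190695e+00] [-0.01582658  0.49850161 -0.27649248  1.78570382  0.17067243  0.8806834
  1.32111826] 0.5467889762038259
```

View pics/near2.png

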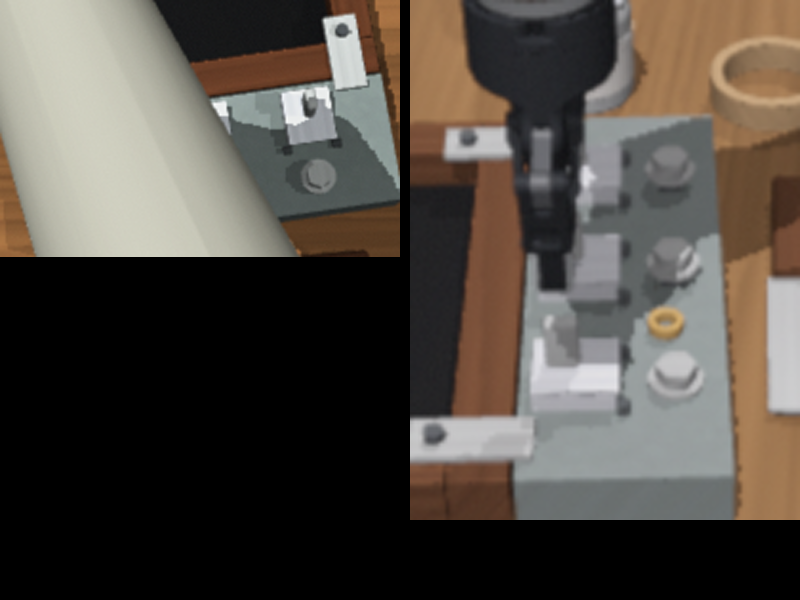

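The fingers straddle the tab, at (553,275) above the tab top at (560,325), and the gap clears it on both sides. The left bolt is visibly lower. I'll descend and pinch.

>>> move_arm:
  motion:
    - {"xyz": [0,1.5,20],"rotation": [0,0,0]}
    - {"xyz": [0,0,20],"rotation": [0,0,0]}
    - {"xyz": [0,0,15],"rotation": [0,0,0]}
    - {"xyz": [0,0,10],"rotation": [0,0,0]}
    - {"xyz": [0,0,0],"rotation": [0,0,0]}
    - {"xyz": [0,0,0],"rotation": [0,0,0]}

```text
time_s: 14.25
position: [0.5837, 0.1114, 0.0656]
eef_rot: [3.141, 0.001, -3.02]
wrist_force: [-0.5, 0.8, 0.4]
finger_gap: 0.549
finger_force: 0.0
```

>>> move_arm:
  motion:
    - {"xyz": [0,0,0],"rotation": [0,0,0]}
    - {"xyz": [0,0,0],"rotation": [0,0,0]}
    - {"xyz": [0,0,0],"rotation": [0,0,0]}
    - {"xyz": [0,0,0],"rotation": [0,0,0]}
  jaw: -1
  squeeze: 40

```text
time_s: 14.75
position: [0.5839, 0.1102, 0.0659]
eef_rot: [-3.141, 0.001, -3.021]
wrist_force: [0.9, -5.0, 5.1]
finger_gap: 0.11
finger_force: 42.5
```

The tab is pinched: the gap is about 9.4 mm for a 10 mm tab, at 42 N. Now the arc about the hinge, first half.

>>> move_arm:
  motion:
    - {"xyz": [2.14,0,-2.63],"rotation": [0,-4.5,0]}
    - {"xyz": [2.14,0,-2.63],"rotation": [0,-4.5,0]}
    - {"xyz": [2.14,0,-2.63],"rotation": [0,-4.5,0]}
    - {"xyz": [2.14,0,-2.63],"rotation": [0,-4.5,0]}
    - {"xyz": [2.14,0,-2.63],"rotation": [0,-4.5,0]}
    - {"xyz": [0,0,0],"rotation": [0,0,0]}
    - {"xyz": [0,0,0],"rotation": [0,0,0]}

```text
time_s: 15.62
position: [0.5705, 0.1084, 0.0769]
eef_rot: [-3.14, 0.392, -3.021]
wrist_force: [-3.7, -5.6, 7.6]
finger_gap: 0.106
finger_force: 43.5
```

Run:
```python
from h import *
s=env.get_state();print({k:np.round(s[k],3) for k in("position","eef_rot","joint_pos","wrist_force","wrist_torque","finger_gap","finger_force")})
```

```text
{'position': array([0.57 , 0.108, 0.077]), 'eef_rot': array([-3.14 ,  0.392, -3.021]), 'joint_pos': array([-0.155,  0.409, -0.134,  2.188,  0.61 ,  0.193,  0.845]), 'wrist_force': array([-3.72 , -5.618,  7.556]), 'wrist_torque': array([-1.053,  0.758, -0.206]), 'finger_gap': np.float64(0.106), 'finger_force': np.float64(43.46)}
```

Joint 6 is at its lower limit (0.193). The pose still tracks exactly because the redundant joints are taking it up. I'll try one small further step and watch.

>>> move_arm:
  motion:
    - {"xyz": [1.05,0,-1.34],"rotation": [0,-2.25,0]}
    - {"xyz": [0,0,0],"rotation": [0,0,0]}

```text
time_s: 15.88
position: [0.57, 0.1083, 0.0772]
eef_rot: [-3.138, 0.412, -3.019]
wrist_force: [-1.8, -1.7, 11.4]
finger_gap: 0.11
finger_force: 43.8
```

Run:
```python
from h import *
s=env.get_state();print({k:np.round(s[k],4) for k in("position","eef_rot","joint_pos","wrist_force","wrist_torque","finger_gap","finger_force")})
```

```text
{'position': array([0.57  , 0.1083, 0.0772]), 'eef_rot': array([-3.1379,  0.4122, -3.019 ]), 'joint_pos': array([-0.0701,  0.4118, -0.2344,  2.2027,  0.8896,  0.1989,  0.5785]), 'wrist_force': array([-1.7957, -1.6899, 11.3558]), 'wrist_torque': array([-0.3513,  0.1561, -0.0931]), 'finger_gap': np.float64(0.1097), 'finger_force': np.float64(43.8432)}
```

Joint 6 blocks further tilt. The fix is to lower the cap, let go, and re-grasp with the tool pre-tilted 30° toward the frame, so that opening 45° ends at only 15° toward the robot. Lowering now.

>>> move_arm:
  motion:
    - {"xyz": [-1.93,0,2.79],"rotation": [0,4.5,0]}
    - {"xyz": [-1.93,0,2.79],"rotation": [0,4.5,0]}
    - {"xyz": [-1.93,0,2.79],"rotation": [0,4.5,0]}
    - {"xyz": [-1.93,0,2.79],"rotation": [0,4.5,0]}
    - {"xyz": [-1.93,0,2.79],"rotation": [0,4.5,0]}
    - {"xyz": [0,0,0],"rotation": [0,0,0]}
    - {"xyz": [0,0,0],"rotation": [0,0,0]}

```text
time_s: 16.75
position: [0.5834, 0.11, 0.0658]
eef_rot: [-3.139, 0.019, -3.021]
wrist_force: [2.0, -1.6, 6.8]
finger_gap: 0.106
finger_force: 43.6
```

Run:
```python
from h import *
s=env.get_state();print({k:np.round(s[k],4) for k in("position","eef_rot","joint_pos","wrist_force","wrist_torque","finger_gap","finger_force")})
```

```text
{'position': array([0.5834, 0.11  , 0.0658]), 'eef_rot': array([-3.1392,  0.0193, -3.0215]), 'joint_pos': array([ 0.2224,  0.6481, -0.6052,  1.8255,  0.5044,  0.8056,  1.051 ]), 'wrist_force': array([ 2.0356, -1.5589,  6.7985]), 'wrist_torque': array([-0.3436, -0.2979,  0.1092]), 'finger_gap': np.float64(0.1057), 'finger_force': np.float64(43.6324)}
```

>>> move_arm:
  motion:
    - {"xyz": [0,0,0],"rotation": [0,0,0]}
    - {"xyz": [0,0,0],"rotation": [0,0,0]}
    - {"xyz": [0,0,0],"rotation": [0,0,0]}
    - {"xyz": [0,0,-2],"rotation": [0,0,0]}
  jaw: 0.1

```text
time_s: 17.25
position: [0.5805, 0.1095, 0.0661]
eef_rot: [-3.138, 0.015, -3.021]
wrist_force: [-0.0, 0.4, -0.6]
finger_gap: 0.549
finger_force: 0.0
```

>>> move_arm:
  motion:
    - {"xyz": [2.56,0,-0.17],"rotation": [0,7.75,0]}
    - {"xyz": [2.56,0,-0.17],"rotation": [0,7.75,0]}
    - {"xyz": [2.56,0,-0.17],"rotation": [0,7.75,0]}
    - {"xyz": [2.56,0,-0.17],"rotation": [0,7.75,0]}
    - {"xyz": [0,0,0],"rotation": [0,0,0]}
    - {"xyz": [0,0,0],"rotation": [0,0,0]}

```text
time_s: 18.0
position: [0.5709, 0.1086, 0.0688]
eef_rot: [-3.138, -0.524, -3.022]
wrist_force: [0.0, -0.1, 0.8]
finger_gap: 0.548
finger_force: 0.0
```

Run:
```python
from h import *
s=env.get_state();print({k:np.round(s[k],4) for k in("position","eef_rot","joint_pos","wrist_force","finger_gap")})
from scipy.spatial.transform import Rotation as R
M=R.from_euler("xyz",s["eef_rot"]).as_matrix();print("grasp",s["position"]-.019*M[:,2],M)
t=cam("top")["img"][130:265,240:450];u=cam("side")["img"][150:310,250:370]
a=cv2.resize(t,(400,257),interpolation=2);b=cv2.resize(u,(390,520),interpolation=2)
o=np.zeros((600,800,3),np.uint8);o[:257,:400]=a;o[:520,410:]=b
cv2.imwrite("pics/near3.png",o[:,:,::-1])
```

```text
{'position': array([0.5709, 0.1086, 0.0688]), 'eef_rot': array([-3.1377, -0.5242, -3.0224]), 'joint_pos': array([ 0.1312,  0.9605, -0.5852,  1.3398,  0.3535,  1.4932,  1.202 ]), 'wrist_force': array([ 0.0466, -0.1364,  0.836 ]), 'finger_gap': np.float64(0.5478)}
grasp [0.58033818 0.10980184 0.08524893] [[-0.85960691 -0.12081523 -0.49646716]
 [-0.10294136  0.99266943 -0.06332841]
 [ 0.50047881 -0.00333053 -0.86574238]]
```

View pics/near3.png

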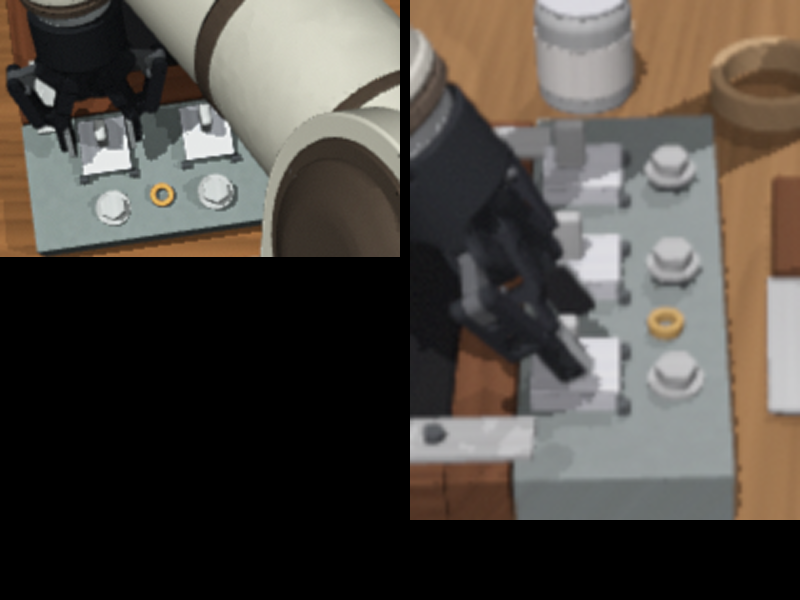

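The fingers straddle the left tab, tips at (565,375) and (585,305) with the tab at (568,325), and the other caps are shut. I'll centre on the tab, pinch it, then lift along the arc.

>>> move_arm:
  motion:
    - {"xyz": [-3.4,0,0.9],"rotation": [0,0,0]}
    - {"xyz": [0,0,0],"rotation": [0,0,0]}

```text
time_s: 18.35
position: [0.5739, 0.1082, 0.067]
eef_rot: [-3.137, -0.524, -3.024]
wrist_force: [0.3, 0.9, -0.2]
finger_gap: 0.551
finger_force: 0.0
```

>>> move_arm:
  motion:
    - {"xyz": [0,0,0],"rotation": [0,0,0]}
    - {"xyz": [0,0,0],"rotation": [0,0,0]}
    - {"xyz": [0,0,0],"rotation": [0,0,0]}
    - {"xyz": [0,0,0],"rotation": [0,0,0]}
  jaw: -1
  squeeze: 45

```text
time_s: 18.85
position: [0.5738, 0.1088, 0.0667]
eef_rot: [-3.138, -0.525, -3.023]
wrist_force: [-0.8, 0.6, 1.0]
finger_gap: 0.104
finger_force: 45.5
```

>>> move_arm:
  motion:
    - {"xyz": [2.78,0,-0.52],"rotation": [0,-4.5,0]}
    - {"xyz": [2.78,0,-0.52],"rotation": [0,-4.5,0]}
    - {"xyz": [2.78,0,-0.52],"rotation": [0,-4.5,0]}
    - {"xyz": [2.78,0,-0.52],"rotation": [0,-4.5,0]}
    - {"xyz": [2.78,0,-0.52],"rotation": [0,-4.5,0]}
    - {"xyz": [2.78,0,-0.52],"rotation": [0,-4.5,0]}
    - {"xyz": [0,0,0],"rotation": [0,0,0]}

```text
time_s: 19.73
position: [0.559, 0.1069, 0.0748]
eef_rot: [-3.138, -0.053, -3.02]
wrist_force: [2.9, 2.6, -6.5]
finger_gap: 0.106
finger_force: 44.8
```

Run:
```python
from h import *
s=env.get_state();print({k:np.round(s[k],4) for k in("position","eef_rot","joint_pos","wrist_force","wrist_torque","finger_gap")})
```

```text
{'position': array([0.559 , 0.1069, 0.0748]), 'eef_rot': array([-3.138 , -0.0526, -3.0203]), 'joint_pos': array([ 0.2375,  0.6423, -0.627 ,  1.8186,  0.4621,  0.8889,  1.0803]), 'wrist_force': array([ 2.9159,  2.5952, -6.4873]), 'wrist_torque': array([ 0.6694, -0.8227,  0.0804]), 'finger_gap': np.float64(0.1056)}
```

>>> move_arm:
  motion:
    - {"xyz": [2.78,0,-0.52],"rotation": [0,-4.5,0]}
    - {"xyz": [2.78,0,-0.52],"rotation": [0,-4.5,0]}
    - {"xyz": [2.78,0,-0.52],"rotation": [0,-4.5,0]}
    - {"xyz": [2.78,0,-0.52],"rotation": [0,-4.5,0]}
    - {"xyz": [0,0,0],"rotation": [0,0,0]}
    - {"xyz": [0,0,0],"rotation": [0,0,0]}

```text
time_s: 20.48
position: [0.548, 0.1055, 0.076]
eef_rot: [-3.137, 0.257, -3.02]
wrist_force: [-3.2, 0.7, 4.1]
finger_gap: 0.105
finger_force: 46.8
```

Run:
```python
from h import *
s=env.get_state();print({k:np.round(s[k],4) for k in("position","eef_rot","joint_pos","wrist_force","wrist_torque","finger_gap")})
u=cam("side")["img"][150:310,250:370];t=cam("top")["img"][130:265,240:450]
a=cv2.resize(t,(400,257),interpolation=2);b=cv2.resize(u,(390,520),interpolation=2)
o=np.zeros((600,800,3),np.uint8);o[:257,:400]=a;o[:520,410:]=b
cv2.imwrite("pics/near4.png",o[:,:,::-1])
```

```text
{'position': array([0.548 , 0.1055, 0.076 ]), 'eef_rot': array([-3.1367,  0.257 , -3.0199]), 'joint_pos': array([ 0.1785,  0.459 , -0.5237,  2.1188,  0.662 ,  0.4418,  0.8425]), 'wrist_force': array([-3.1543,  0.7132,  4.083 ]), 'wrist_torque': array([0.218 , 1.0525, 0.2209]), 'finger_gap': np.float64(0.1051)}
```

View pics/near4.png

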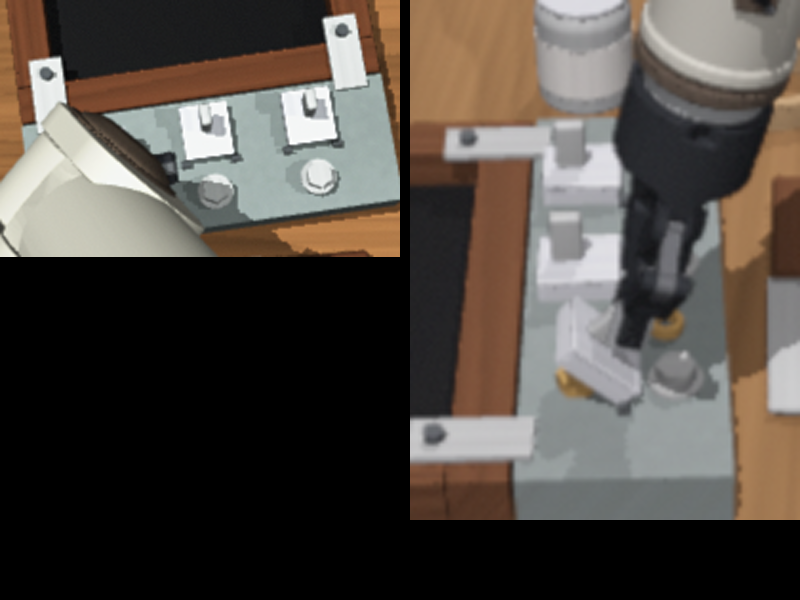

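The left cap is at about 45°, with its edge running from (575,300) to (635,400), and the brass lock nut shows beneath it. The tab is still pinched, the other two caps are shut and the spare nut hasn't moved. Tool pitch changed 0.782 rad, or 44.8°. Handing in.

```bash
python3 -c "
from workcell import env
print(env.sign_off())"
```

```text
the job is handed in; nothing more can be done
None
```

I tapped all three bolts from left to right. The left one is loose: it sank about 8 mm, while the other two stopped within 1.5 mm. The job is handed in with the left cap held open at about 45° by its tab, after a first lift to about 24° that I lowered and re-gripped because a wrist joint reached its limit.

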